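# Lock the mini chopper and hold its pulse dial

## Task

Run the mini chopper on the worktop: first swing its orange-posted lock lever clockwise into the notch with the green dot, so that it stays there, and then turn the black spring-return dial clockwise past two clicks to the third, the red dot, and keep it there. The dial springs back if let go, so finish while still holding it on the red dot with the gripper, with the lever still locked. Do not shift the spice jar, the salt shaker or the egg timer that stand beside it.

Things in the scene. Friction and masses are not known exactly. Their poses are not given: they have to be found in the camera images.
- chopper: Mini chopper fixed to the worktop: white base 215 (x) x 305 (y) x 60 mm high, origin at the middle of its underside, z up, front (vent slots) at -x. On its deck: round bowl with grey lid at x +55, y -10 mm, foot 132 mm across, lid 120, top 112 mm above the worktop; dial at x -55, y -100; lever pivot at x -10, y +75. The marks on the deck are dots 6 to 14 mm wide.
- lock_lever (a joint): Lever angle about its vertical pivot, rad. At 0 the arm points to the chopper's front (-x); grows clockwise seen from above (post swings toward its +y). Click notches at 0, 0.45, 0.90 (green dot) and 1.35, stops at -0.03 and 1.38. Starts at 0 to 0.5, mostly in the first or second notch. Let go in a notch it stays, from within 0.15 rad it snaps in; needs up to 3 N at the post.
- lever_post (a point): Middle of the lever's orange upright post, 96 mm above the worktop. The post is round, 14 mm across, 55 mm from the pivot axis, and stands free from 78 mm (top of the black arm) to 117 mm above the worktop. The point turns with the lever; its x axis points along the arm from the post toward the pivot.
- lever_pivot (a point): Point on the lever's vertical pivot axis, 96 mm above the worktop, level with point lever_post.
- pulse_dial (a joint): Dial angle about its vertical axis, rad. Starts and rests at 0, white pointer line toward the chopper's +x; grows clockwise seen from above. Clicks at 0.40, 0.80 (small black dots) and 1.20 (larger red dot), stop at 1.28. From any angle, clicks too, a spring drives it back to 0: 0.04 N m at 0, 0.11 at 1.20; the clicks add about 0.03 N m.
- dial_grip (a point): On the dial's vertical axis, 91 mm above the worktop, at the height to grip. The grip is an upright bar 56 mm long, 16 mm thick, from 72 to 104 mm above the worktop, on a disc 60 mm across. The point turns with the dial: its x axis runs along the bar to the pointer end, its y axis across the bar.
- spice_jar: Loose glass spice jar with yellow cap, 42 mm across, 96 mm tall, to be left alone; origin at the centre of its underside.
- salt_shaker: Loose salt shaker with grey cap, 44 mm across, 90 mm tall, to be left alone; origin at the centre of its underside.
- egg_timer: Loose kitchen egg timer, cream with red cap, 64 mm across, 47 mm tall, to be left alone; origin at the centre of its underside.

How it is judged (in metres and radians):
On the way, in this order (a step that is already met when the one before it is completed fails the run):
1. the lock lever rests in the green notch, let go (value of joint lock_lever between 0.78 and 1.02 rad and contact force between each of the arm, the fingers and lock_lever below 0.2 N and value of joint pulse_dial below 0.3 rad), for 0.2 s.
2. the dial is held on the red dot by the gripper, the lever still locked (value of joint lock_lever between 0.78 and 1.02 rad and value of joint pulse_dial above 1.06 rad and contact force between the fingers and pulse_dial above 0.5 N), for 0.5 s.
At the end, for the whole second after the job is handed in: The lever stands in the green notch (0.90 rad, within 0.12); the dial stands on the red dot (over 1.06 rad; 1.20 is the click, 1.28 the stop), held there by the fingers (over 0.5 N) through the last second. No bystander was moved by more than 30 mm or tipped (all of step 2); the arm keeps its last pose, push and grip.
It fails at once if the spice jar is shifted by more than 30 mm or tipped (distance of spice_jar from where it was at the start of the episode above 0.03 m or angle between spice_jar's own z axis and vertical above 0.5 rad).
It fails at once if the salt shaker is shifted by more than 30 mm or tipped (distance of salt_shaker from where it was at the start of the episode above 0.03 m or angle between salt_shaker's own z axis and vertical above 0.5 rad).
It fails at once if the egg timer is shifted by more than 30 mm or tipped (distance of egg_timer from where it was at the start of the episode above 0.03 m or angle between egg_timer's own z axis and vertical above 0.5 rad).
It also fails if it takes over 45 s, if anything falls off the work surface, if the arm or the gripper's body presses on something with over 40 N, if the wrist force passes 120 N, or if a joint passes its speed limit or range.

## Robot

A 7-joint arm with a two-finger parallel gripper is mounted at the origin on a cart in front of the work surface, level with it; the furniture and walls round the work are solid. World frame = base frame: x ahead of the robot, y to its left, z up, the work surface at z = 0. Lengths are in mm, angles in rad, forces in N, time in s.
With the tool pointing down it reaches from about 425 to 1025 mm from the base axis. Payload 9.4 kg.
Tool frame: the origin (TCP) lies midway between the tips of the shut fingers; the grasp point (between the pads) lies arm.tcp_to_grasp behind it (arm.tcp_to_grasp is the distance from the TCP to the grasp point, in mm); z points along the fingers, y is the line along which they close (so a half turn about z gives the same grasp; the last joint's range is limited). The gripper opens to 85 mm and grips with 20 to 120 N. Pads are 22 mm wide; open, the fingers measure 114 mm over their backs; the gripper's body (76 mm by 85 mm) begins 54 mm behind the grasp point. The pads swing forward as they close: fully open they stand 13 mm farther back than shut.
Start: joints at [1.044, 0.599, -0.003, 1.599, 0.002, 0.943, -0.08], TCP at [315.21, -652.891, 231.275] pointing down, gripper open.
Joint ranges: [-2.57, 2.57], [-0.35, 1.97], [-1.29, 1.29], [0.11, 2.56], [-1.05, 4.19], [0.11, 1.86], [-2.63, 2.63]. Speed limits (rad/s): [2.22, 2.22, 3.01, 3.01, 3.14, 3.14, 3.14].

## Interface

Orientations are given as a unit quaternion [w, x, y, z].
In Python, from bench import arm gives the robot as it stands. The module is installed in compiled form; this text tells all that it offers.
- The arm moves only by the tool servo_tool, never from a script. Its argument "series" is one flat list of numbers, 5 for each row, row after row: the opening in per cent of the stroke, from 0 (shut) to 100 (fully open), then the shift along the tool's x, y, z in cm, then the turn about the tool's z in rad. In form: [fingers, tx, ty, tz, spin, fingers, tx, ty, tz, spin, ...]. A call has 1 to 10 rows; each row is the pose to reach, as a shift and turn from the pose commanded when the call began, along the tool's axes at that moment; what a row does not reach only later rows make up. A row lasts 1/8 s, in which the tool goes at most 62.5 mm and 10.7 degrees, less where a joint would pass 70% of its speed; a pose out of reach is approached as far as the arm can. A call with a gripper value outside its range is refused whole. The fingers move at their own pace and stop on an object; "newtons" is the grip in N (left out, the last holds). Time passes only in rows, so rows that repeat a pose let the fingers close. It gives the time, the measured TCP pose, the force, the opening and the grip force at its end, in the units of the state.
- arm.get_obs(): the state, without advancing time (a new reading comes with each control period).
- arm.capture(name): name is "scene" or "top" or "wrist"; returns the picture (480x640x3 uint8, blue, green, red); there is no depth.
- arm.camera_model(name): a dict with "camera_matrix" (3x3 intrinsics, pixels), "D" ([k1, k2, p1, p2, k3] as OpenCV has them; the pictures are not rectified), "extrinsics" (4x4, takes a point from camera to world coordinates); the wrist camera has in their place "tool_from_camera" (4x4, takes a point from camera to tool coordinates, whose origin is the TCP and whose axes are the flange's). Camera axes: x right, y down, z forward; pixel columns grow to the right and rows downward; lengths in mm; the calibration is good to about 2 mm. A picture is of the moment at which its call begins: read the wrist's pose just before it. camera_model takes no time and is no camera call.
- arm.sign_off(): hands the job in; it is judged then, once.
The state is a dict: "time_s": time; "joint_pos": joint angles; "joint_velocities": joint speeds; "effort": joint torques, N m; "eef_pos": TCP position; "ee_rot": TCP orientation; "ft_force": force on the tool from outside, world axes, zero at the start; "torque": the same for the moment, N m; "gripper_width": finger opening in mm; "grip_force": force on a finger pad.
Only numpy, scipy, OpenCV 4.12 (cv2) and the standard library are available. Lean on these libraries where they do the work, as an engineer would, in place of code of your own. Each camera call takes 0.05 s, during which the arm holds its last target. There are 200 camera calls.

## Working session

There is one attempt and no reset: what is moved stays moved. The work goes in short steps, Python scripts to look and compute and a tool call to move; the robot and the scene stay as the last step left them, time stands still between calls to the robot, and variables do not carry over. Pictures are saved under pics/ and viewed, at most 10 in all, crops included, and the job is handed in when it is done.

Besides the shell and the picture viewer there is one more tool, called after "Emit:" as name(argument=value, ...), one argument or row to a line, values as JSON. servo_tool: Moves the arm, as the interface text tells. Its arguments: {"type":"object","properties":{"series":{"type":"array","items":{"type":"number"}},"newtons":{"type":"number"}},"required":["series"]}

```bash
mkdir -p pics
python3 - <<'E'
from bench import arm
import cv2
o=arm.get_obs(); print({k:o[k] for k in('time_s','eef_pos','ee_rot','ft_force','gripper_width')}, arm.tcp_to_grasp)
for n in("scene","top"):
    cv2.imwrite(f"pics/{n}0.png",arm.capture(n)); m=arm.camera_model(n); print(n,m)
print(arm.camera_model("wrist"))
E
```

```text
{'time_s': 0.0, 'eef_pos': array([ 314.99487194, -652.46067071,  230.43376562]), 'ee_rot': array([-7.42652324e-04,  9.74808721e-01,  2.23041123e-01, -2.51979637e-04]), 'ft_force': array([-0.11272728,  0.17131669, -0.53366994]), 'gripper_width': 85.54107168121186} 18.700000000000003
scene {'camera_matrix': array([[490.15158355,   0.        , 322.53627517],
       [  0.        , 490.15158355, 239.70947891],
       [  0.        ,   0.        ,   1.        ]]), 'D': array([-0.09286122,  0.        ,  0.        ,  0.        ,  0.        ]), 'extrinsics': array([[-7.62382588e-01, -4.45933957e-01,  4.68951699e-01,
         1.06550510e+02],
       [-6.47082241e-01,  5.16839333e-01, -5.60501273e-01,
         5.48066599e+02],
       [ 7.57386738e-03, -7.30766727e-01, -6.82585253e-01,
         7.12905765e+02],
       [ 0.00000000e+00,  0.00000000e+00,  0.00000000e+00,
         1.00000000e+00]])}
top {'camera_matrix': array([[500.61245146,   0.        , 319.86171327],
       [  0.        , 500.61245146, 235.14706209],
       [  0.        ,   0.        ,   1.        ]]), 'D': array([-0.04057768,  
[... 317 characters left out ...]
03],
       [ 0.00000000e+00,  0.00000000e+00,  0.00000000e+00,
         1.00000000e+00]])}
{'camera_matrix': array([[331.50442319,   0.        , 316.04828985],
       [  0.        , 331.50442319, 240.942645  ],
       [  0.        ,   0.        ,   1.        ]]), 'D': array([0.01498562, 0.        , 0.        , 0.        , 0.        ]), 'tool_from_camera': array([[ 9.74593418e-04, -9.49720204e-01, -3.13098362e-01,
         7.98234468e+01],
       [ 9.99999468e-01,  8.19887320e-04,  6.25775701e-04,
         1.39642324e+00],
       [-3.37606450e-04, -3.13098805e-01,  9.49720498e-01,
        -1.43277125e+02],
       [ 0.00000000e+00,  0.00000000e+00,  0.00000000e+00,
         1.00000000e+00]])}
```

View pics/top0.png

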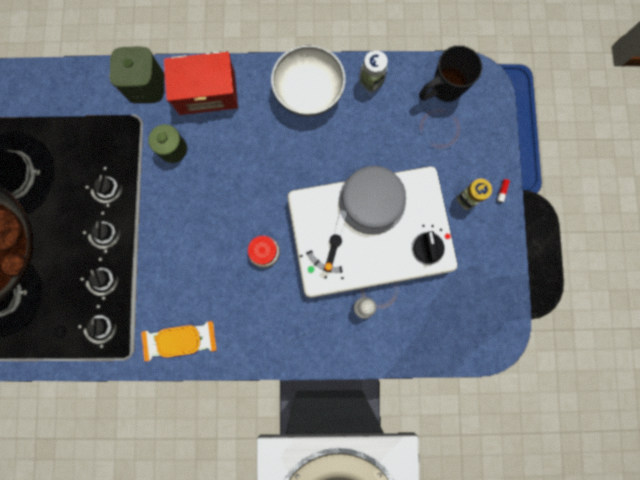

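View pics/scene0.png

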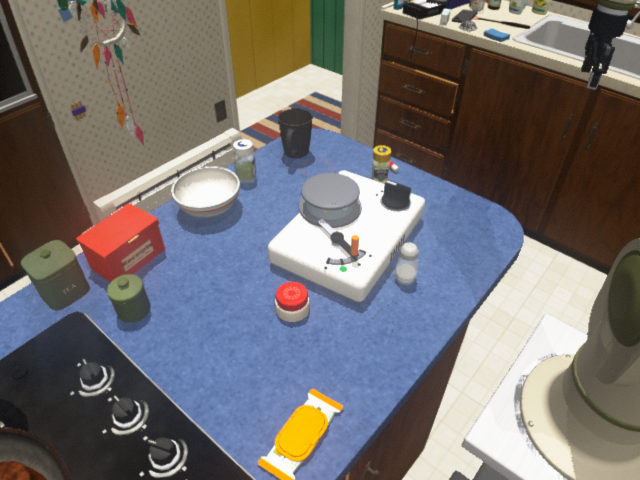

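Run:
```python
import cv2
i=cv2.imread("pics/top0.png")
c=i[160:330,240:510]; c=cv2.resize(c[:, :],None,fx=2.96,fy=2.96,interpolation=cv2.INTER_CUBIC); print(c.shape); cv2.imwrite("pics/topcrop.png",c)
```

```text
(503, 799, 3)
```

View pics/topcrop.png

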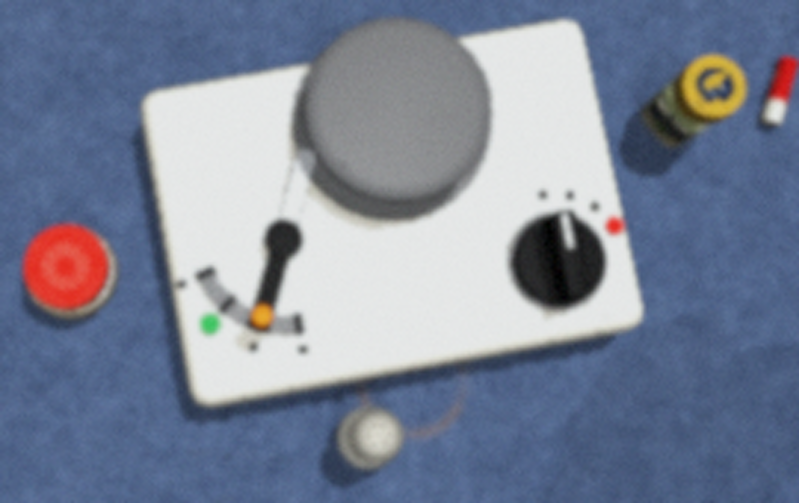

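```bash
cat > h.py <<'E'
import numpy as np,cv2
from bench import arm
def ray(n,uv,z,T=None):
    m=arm.camera_model(n); T=m["extrinsics"] if T is None else T
    p=cv2.undistortPoints(np.array(uv,float).reshape(-1,1,2),m["camera_matrix"],m["D"]).reshape(-1,2)
    d=np.c_[p,np.ones(len(p))]@T[:3,:3].T; c=T[:3,3]
    return c+d*((z-c[2])/d[:,2])[:,None]
E
python3 - <<'E'
from h import *
f=lambda p,z: ray("top",np.array(p)/2.96+[240,160]-.33,z)[:,:2]
ed=dict(t=[(160,91),(240,78),(565,20)],l=[(145,110),(190,390)],b=[(212,405),(625,330)],r=[(588,40),(641,305)])
L={}
for k,p in ed.items():
    q=f(p,58); d=q[-1]-q[0]; L[k]=(q[0],d/np.linalg.norm(d)); print(k,q.round(0).tolist(),np.arctan2(d[1],d[0]))
def X(a,b):
    (p,u),(q,v)=L[a],L[b]; s=np.linalg.solve(np.c_[u,-v],q-p); return p+u*s[0]
C={k:X(*k) for k in("tl","tr","br","bl")}; print(C)
o=np.mean(list(C.values()),0)
for a,b in(("tl","tr"),("tr","br"),("br","bl"),("bl","tl")): print(np.linalg.norm(C[a]-C[b]))
ux=(C["tl"]-C["bl"]+C["tr"]-C["br"]); uy=C["tl"]-C["tr"]+C["bl"]-C["br"]
y1,y2=np.arctan2(ux[1],ux[0]),np.arctan2(-uy[0],uy[1]); print(o,y1,y2)
yaw=(y1*215+y2*305)/520; R=np.array([[np.cos(yaw),-np.sin(yaw)],[np.sin(yaw),np.cos(yaw)]])
W=lambda p:o+R@p
print("yaw",yaw,"dial",W([-55,-100]),"pivot",W([-10,75]),"bowl",W([55,-10]))
for nm,p,z in(("post",(262,313),117),("pivot",(284,238),80),("dialdisc",(558,260),72),("ptr",(570,232),104),("lid",(398,107),112),("green",(210,324),60),("red",(615,226),60),("jar",(714,87),96),("salt",(374,436),90),("timer",(66,266),47)):
    q=f([p],z)[0]; print(nm,q.round(1),"local",(R.T@(q-o)).round(1))
q=f([(262,313)],117)[0]; v=R.T@(q-W([-10,75])); print("lever ang",np.arctan2(v[1],-v[0]),np.linalg.norm(v))
E
```

```text
t [[632.0, 80.0], [640.0, 26.0], [678.0, -194.0]] -1.4042999703349404
l [[619.0, 90.0], [433.0, 61.0]] -2.9897765306613504
b [[423.0, 47.0], [468.0, -224.0]] -1.4060205930973886
r [[664.0, -209.0], [484.0, -235.0]] -2.99363963711492
{'tl': array([629.75221119,  91.50937716]), 'tr': array([ 679.7708464 , -206.12830315]), 'br': array([ 470.3650561 , -237.33858655]), 'bl': array([420.99396484,  59.5707565 ])}
301.81128642271847
211.71883903733317
300.98615025033473
211.18731237709025
[550.22051963 -73.09668901] 0.14988214203937625 0.16563722271183431
yaw 0.15912310281841416 dial [ 511.76060098 -180.54823463] pivot [528.46291989  -0.62871779] bowl [606.11020764 -74.25547043]
post [477.8  15.1] local [-57.6  98.6]
pivot [ 5.288e+02 -5.000e-01] local [-9.6 75. ]
dialdisc [ 513.3 -178.6] local [-53.2 -98.3]
ptr [ 527.3 -179.8] local [ -39.5 -101.7]
lid [607.  -72.7] local [56.2 -8.6]
green [475.5  47.9] local [-54.6 131.3]
red [ 536.7 -220. ] local [ -36.6 -142.9]
jar [ 621.6 -279.4] local [  37.8 -215. ]
salt [401.9 -54.4] local [-143.5   42. ]
timer [516.2 143.4] local [  0.7 219.2]
lever ang 0.4602992854454858 53.10078059941043
```

```bash
cat >> h.py <<'E'
from scipy.spatial.transform import Rotation as Ro
YAW=.159; PIV=np.array([528.6,-.6]); DIAL=np.array([512.4,-179.8])
def pose():
    o=arm.get_obs(); return o,o["eef_pos"],Ro.from_quat(o["ee_rot"],scalar_first=True).as_matrix()
def post(th):
    c,s=np.cos(YAW),np.sin(YAW); return PIV+55*np.array([[c,-s],[s,c]])@[-np.cos(th),np.sin(th)]
def go(xyz,psi):
    o,p,R=pose(); ps=np.arctan2(R[1,0],R[0,0])
    print("shift cm",(R.T@(np.array(xyz)-p)/10).round(2),"spin",round(ps-psi,3),"psi",round(ps,3),"z",R[:,2].round(3),"j7",o["joint_pos"][6].round(2))
E
python3 - <<'E'
from h import *
print(post(.45),post(.9))
go([*post(.45),190],-.516)
E
```

```text
[475.91234057  15.18006792] [488.02133541  36.52643236]
shift cm [ 43.52 -53.12   4.12] spin 0.966 psi 0.45 z [-0.001  0.001 -1.   ] j7 -0.08
```

Emit:
servo_tool(
  series=[60, 15, -20, 0, 0.3, 60, 15, -20, 0, 0.3, 60, 15, -20, 0, 0.3, 60, 15, -20, 0, 0.3, 60, 43.5, -53.1, 4, 0.96, 60, 43.5, -53.1, 4, 0.96, 60, 43.5, -53.1, 4, 0.96, 60, 43.5, -53.1, 4, 0.96, 60, 43.5, -53.1, 4, 0.96, 60, 43.5, -53.1, 4, 0.96],
)

```text
time_s: 1.35
eef_pos: [459.0, -48.8, 197.3]
ee_rot: [0.0, 0.968, -0.252, 0.0]
ft_force: [1.3, -0.3, -0.8]
gripper_width: 51.3
grip_force: 0.0
```

Run:
```python
from h import *
go([*post(.45),190],-.516)
```

```text
shift cm [-1.65 -6.41  0.73] spin 0.006 psi -0.51 z [ 0. -0. -1.] j7 -1.96
```

Emit:
servo_tool(
  series=[55, -1.7, -6.4, 0.7, 0, 55, -1.7, -6.4, 0.7, 0, 55, -1.7, -6.4, 0.7, 0, 55, -1.7, -6.4, 0.7, 0, 55, -1.7, -6.4, 0.7, 0],
)

```text
time_s: 1.98
eef_pos: [474.9, 11.9, 190.6]
ee_rot: [0.0, 0.967, -0.254, 0.0]
ft_force: [-0.6, 0.3, 0.7]
gripper_width: 46.9
grip_force: 0.0
```

Run:
```python
from h import *
o,p,R=pose()
cv2.imwrite("pics/w1.png",arm.capture("wrist"))
go([*post(.45),87],-.516)
```

```text
shift cm [-0.07 -0.32 10.36] spin 0.004 psi -0.512 z [ 0. -0. -1.] j7 -2.09
```

View pics/w1.png

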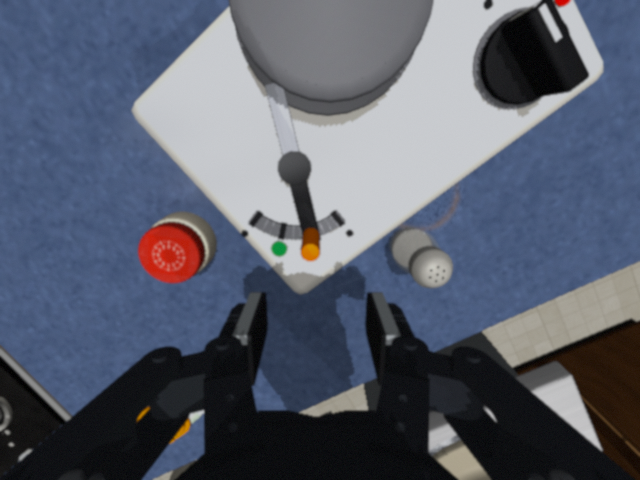

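Run:
```python
from h import *
o,p,R=pose()
T=np.eye(4);T[:3,:3]=R;T[:3,3]=p; T=T@arm.camera_model("wrist")["tool_from_camera"]
print("post",ray("wrist",[(310,252)],117,T),post(.45),"green",ray("wrist",[(279,248)],60,T),"pivot",ray("wrist",[(295,166)],80,T),"salt",ray("wrist",[(436,268)],90,T))
```

```text
post [[477.84007718  13.74368951 117.        ]] [475.91234057  15.18006792] green [[476.69730229  46.68125907  60.        ]] pivot [[531.53371446  -3.1754264   80.        ]] salt [[408.6801979  -61.58879825  90.        ]]
```

Emit:
servo_tool(
  series=[50, 0, -0.2, 4, 0, 50, 0, -0.2, 8, 0, 50, 0, -0.2, 10.2, 0, 50, 0, -0.2, 10.2, 0, 24, 0, -0.2, 10.2, 0, 24, 0, -0.2, 10.2, 0, 24, 0, -0.2, 10.2, 0, 24, 0, -0.2, 10.2, 0],
  newtons=20,
)

```text
time_s: 3.02
eef_pos: [476.3, 15.2, 88.9]
ee_rot: [-0.0, 0.968, -0.252, 0.0]
ft_force: [-1.0, -0.7, -0.6]
gripper_width: 20.6
grip_force: 0.0
```

Run:
```python
from h import *
for t in (.45,.6,.75,.9,.95): go([*post(t),88],-.516)
```

```text
shift cm [-0.04  0.02  0.09] spin 0.006 psi -0.51 z [ 0.001  0.    -1.   ] j7 -2.04
shift cm [-0.15 -0.8   0.09] spin 0.006 psi -0.51 z [ 0.001  0.    -1.   ] j7 -2.04
shift cm [-0.15 -1.62  0.09] spin 0.006 psi -0.51 z [ 0.001  0.    -1.   ] j7 -2.04
shift cm [-0.02 -2.44  0.09] spin 0.006 psi -0.51 z [ 0.001  0.    -1.   ] j7 -2.04
shift cm [ 0.05 -2.7   0.09] spin 0.006 psi -0.51 z [ 0.001  0.    -1.   ] j7 -2.04
```

Emit:
servo_tool(
  series=[5, 0, 0, 0, 0, 5, 0, 0, 0, 0, 5, 0, 0, 0, 0, 5, -0.15, -0.8, 0, 0, 5, -0.15, -1.6, 0, 0, 5, 0, -2.45, 0, 0, 5, 0, -2.45, 0, 0, 5, 0, -2.45, 0, 0],
)

```text
time_s: 4.03
eef_pos: [487.8, 36.8, 88.4]
ee_rot: [-0.0, 0.968, -0.252, -0.0]
ft_force: [-1.9, 2.2, 4.0]
gripper_width: 13.5
grip_force: 21.0
```

Emit:
servo_tool(
  series=[45, 0, 0, 0, 0, 45, 0, 0, 0, 0, 45, 0, 0, 0, 0, 45, 0, 0, 0, 0, 45, 0, 0, -5, 0, 45, 0, 0, -10, 0, 45, 0, 0, -10, 0, 45, 0, 0, -10, 0],
)

```text
time_s: 5.03
eef_pos: [487.8, 36.6, 188.3]
ee_rot: [-0.0, 0.968, -0.252, 0.0]
ft_force: [-0.1, 0.5, -0.4]
gripper_width: 37.9
grip_force: 0.0
```

Run:
```python
from h import *
o,p,R=pose()
w=arm.capture("wrist"); cv2.imwrite("pics/w2.png",w)
go([*DIAL,190],.159)
```

```text
shift cm [12.73 17.66 -0.23] spin -0.669 psi -0.51 z [-0.001 -0.    -1.   ] j7 -2.12
```

View pics/w2.png

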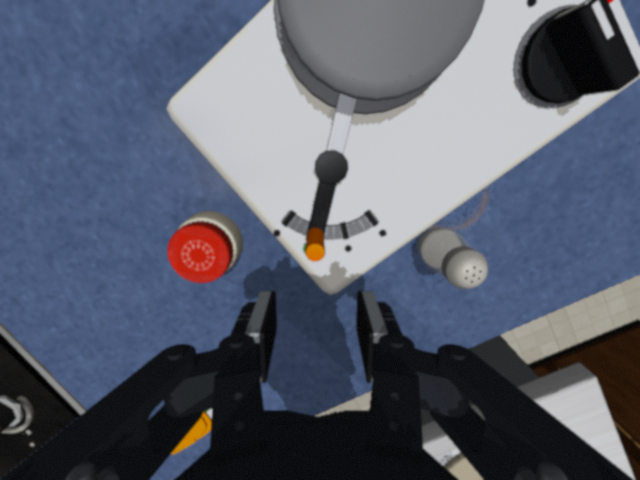

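The lever (post top at 315,251) now covers the green dot; moving to above the dial.

Emit:
servo_tool(
  series=[60, 12.7, 17.6, -0.2, -0.67, 60, 12.7, 17.6, -0.2, -0.67, 60, 12.7, 17.6, -0.2, -0.67, 60, 12.7, 17.6, -0.2, -0.67, 60, 12.7, 17.6, -0.2, -0.67, 60, 12.7, 17.6, -0.2, -0.67, 60, 12.7, 17.6, -0.2, -0.67],
)

```text
time_s: 5.95
eef_pos: [512.8, -177.6, 189.9]
ee_rot: [-0.0, 0.997, 0.08, -0.001]
ft_force: [0.4, -1.0, 0.4]
gripper_width: 51.1
grip_force: 0.0
```

Run:
```python
from h import *
o,p,R=pose()
w=arm.capture("wrist"); cv2.imwrite("pics/w3.png",w)
go([*DIAL,75],.159)
```

```text
shift cm [-0.08  0.21 11.51] spin 0.002 psi 0.161 z [-0.001  0.001 -1.   ] j7 -1.17
```

View pics/w3.png

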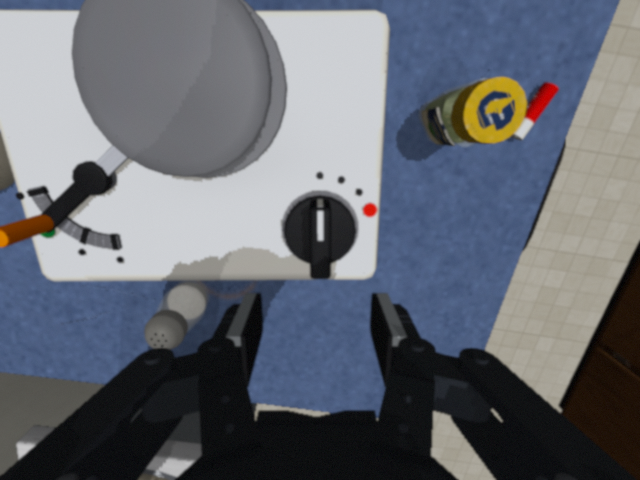

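The bar (column 320, rows 199–262 on top) is aligned midway between the fingers, and the lever arm still points at the green dot (48,232).

Emit:
servo_tool(
  series=[60, 0, 0.1, 5, 0, 60, 0, 0.1, 9, 0, 60, 0, 0.1, 11.5, 0, 60, 0, 0.1, 11.5, 0, 60, 0, 0.1, 11.5, 0, 10, 0, 0.1, 11.5, 0, 10, 0, 0.1, 11.5, 0, 10, 0, 0.1, 11.5, 0, 10, 0, 0.1, 11.5, 0, 10, 0, 0.1, 11.5, 0],
  newtons=60,
)

```text
time_s: 7.25
eef_pos: [513.6, -180.3, 76.6]
ee_rot: [0.0, 0.997, 0.08, 0.001]
ft_force: [-0.8, -0.2, 7.2]
gripper_width: 15.2
grip_force: 58.7
```

Run:
```python
from h import *
o,p,R=pose(); print(o["gripper_width"],o["grip_force"],o["ft_force"],p,o["time_s"])
go([*DIAL,75],-1.08)
```

```text
15.242270303525169 58.727545738220215 [-0.77247334 -0.17504242  7.22791142] [ 513.60847204 -180.29058294   76.55673388] 7.25
shift cm [-0.11 -0.07  0.16] spin 1.24 psi 0.16 z [ 0.002 -0.    -1.   ] j7 -1.18
```

Emit:
servo_tool(
  series=[5, 0, 0, -0.15, 0.15, 5, 0, 0, -0.15, 0.3, 5, 0, 0, -0.15, 0.45, 5, 0, 0, -0.15, 0.6, 5, 0, 0, -0.15, 0.75, 5, 0, 0, -0.15, 0.9, 5, 0, 0, -0.15, 1.05, 5, 0, 0, -0.15, 1.23, 5, 0, 0, -0.15, 1.23, 5, 0, 0, -0.15, 1.23],
)

```text
time_s: 8.5
eef_pos: [514.3, -178.9, 76.7]
ee_rot: [-0.001, 0.861, -0.508, 0.0]
ft_force: [6.0, 3.3, -12.1]
gripper_width: 15.1
grip_force: 61.1
```

Emit:
servo_tool(
  series=[5, 0, 0, 0, 0, 5, 0, 0, 0, 0, 5, 0, 0, 0, 0, 5, 0, 0, 0, 0, 5, 0, 0, 0, 0, 5, 0, 0, 0, 0],
)

```text
time_s: 9.25
eef_pos: [514.2, -178.8, 76.7]
ee_rot: [-0.001, 0.861, -0.508, 0.0]
ft_force: [5.7, 3.9, -12.1]
gripper_width: 14.5
grip_force: 61.1
```

Run:
```python
from h import *
o,p,R=pose(); print(o["gripper_width"],o["grip_force"],o["ft_force"],o["torque"],p,o["time_s"])
go([*DIAL,75],-1.08)
a=arm.capture("top")[160:330,240:510]; b=arm.capture("wrist")
a=cv2.resize(a,(600,378),interpolation=cv2.INTER_CUBIC); b=b[60:300,:][:, 20:620]
cv2.imwrite("pics/fin.png",cv2.resize(np.vstack([a[:300],b]),None,fx=1,fy=1))
```

```text
14.471746207138102 61.07649028301239 [  5.71525119   3.85684129 -12.09583168] [ 0.77702724 -1.29319351  0.16177893] [ 514.22916473 -178.8417671    76.74187673] 9.25
shift cm [-0.    0.21  0.17] spin 0.015 psi -1.065 z [ 0.001  0.001 -1.   ] j7 -1.93
```

View pics/fin.png

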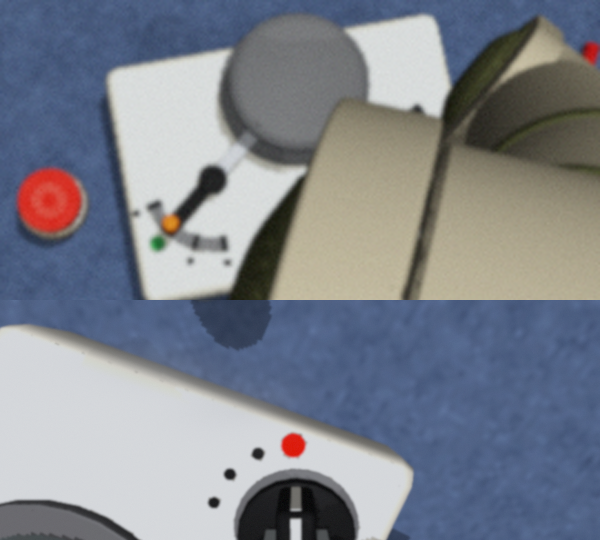

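Run:
```python
from h import *
a=cv2.imread("pics/scene0.png"); b=arm.capture("scene")
for x,y in((366,140),(390,238),(270,278)):
    t=a[y:y+44,x:x+32]; s=b[y-12:y+56,x-12:x+44]
    r=cv2.matchTemplate(s,t,cv2.TM_CCOEFF_NORMED); print(cv2.minMaxLoc(r)[1::2])
cv2.imwrite("pics/s2.png",b[100:340,220:480])
```

```text
(0.598986029624939, (12, 12))
(0.802769660949707, (12, 12))
(0.9978376626968384, (12, 12))
```

View pics/s2.png

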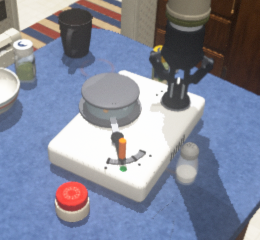

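All three bystanders are unmoved (zero offset in the match), the lever is on the green dot and the dial is held on the red one.

```bash
python3 -c "
from bench import arm
print(arm.sign_off())"
```

```text
the job is handed in; nothing more can be done
None
```

The job is handed in: the lever is locked in the green notch, the gripper is holding the dial on the red dot, and the jar, shaker and timer show no shift in the camera check (the arm partly hid the jar); sign-off returned no verdict.

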